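Sweep the rubber stoppers into the catch tray

ROBOT

A 7-joint arm with a two-finger parallel gripper is mounted at the origin on a cart in front of the work surface, level with it; the furniture and walls round the work are solid. World frame = base frame: x ahead of the robot, y to its left, z up, the work surface at z = 0. Lengths are in m, angles in rad, forces in N, time in s.
With the tool pointing down it reaches from about 0.4 to 0.85 m from the base axis. Payload 10.4 kg.
Tool frame: the origin (TCP) lies at the very end of the fingers, on their centre line; the grasp point (between the pads) lies 19 mm behind it; z points along the fingers, y is the line along which they close (so a half turn about z gives the same grasp; the last joint's range is limited). The gripper opens to 87 mm and grips with 3 to 60 N. Pads are 19 mm wide; open, the fingers measure 117 mm over their backs; the gripper's body (75 mm by 190 mm) begins 51 mm behind the grasp point.
Start: joints at [1.239, 0.332, -0.065, 1.46, 0.022, 1.35, -0.088], TCP at [0.19, -0.595, 0.2] pointing down, gripper open.
Joint ranges: [-2.6, 2.6], [-0.5, 2.12], [-1.47, 1.34], [0.16, 2.42], [-1.27, 4.41], [0.06, 2.06], [-2.6, 2.6]. Speed limits (rad/s): [2.22, 2.22, 2.79, 2.79, 3.14, 3.14, 3.14].

INTERFACE

Orientations are given as a unit quaternion [x, y, z, w].
In Python, from bench import r gives the robot as it stands.
- The arm moves only by the shell command python3 -m crank 'ROWS' [FORCE]. ROWS is JSON, a list that holds one entry, the list of rows, each a list of 5 numbers: the shift along the tool's x, y, z in mm, then the turn about the tool's z in degrees, then the opening, from -1 (shut) to 1 (fully open). A call has 1 to 20 rows; each row is the pose to reach, as a shift and turn from the pose commanded when the call began, along the tool's axes at that moment; what a row does not reach only later rows make up. A row lasts 1/10 s, in which the tool goes at most 50 mm and 8.59 degrees, less where a joint would pass 70% of its speed; a pose out of reach is approached as far as the arm can. A call with a gripper value outside its range is refused whole. The fingers move at their own pace and stop on an object; FORCE is the grip in N (left out, the last holds). Time passes only in rows, so rows that repeat a pose let the fingers close. It gives the time, the measured TCP pose, the force, the opening and the grip force at its end, in the units of the state.
- r.read_state(): the state, without advancing time (a new reading comes with each control period).
- r.camera(name): name is "side" or "top" or "wrist"; returns a dict with "image" (400x640x3 uint8, red, green, blue), "vfov" (degrees; the focal length in pixels is half the picture's height over the tangent of half this angle, whatever the lens; pixels are square), "cx", "cy" (the principal point, pixels), "eye" and "attitude" of the camera in the world. Camera axes: x right, y down, z forward; pixel columns grow to the right and rows downward; lengths in m; the calibration is good to about 2 mm. A picture is of the moment at which its call begins. There is no depth.
- r.close_job(): hands the job in; it is judged then, once.
The state is a dict: "time": time; "joint_positions": joint angles; "joint_vel": joint speeds; "joint_torque": joint torques, N m; "ee_pos": TCP position; "eef_rot": TCP orientation; "ft_force": force on the tool from outside, world axes, zero at the start; "torque": the same for the moment, N m; "width": finger opening in m; "grip_force": force on a finger pad.
Only numpy, scipy, OpenCV 4.12 (cv2) and the standard library are available. Lean on these libraries where they do the work, as an engineer would, in place of code of your own. Each camera call takes 0.05 s, during which the arm holds its last target. There are 200 camera calls.

TASK

Clear the bench: with the fingertips, sweep all three black rubber stoppers (small, medium and large) along the worktop into the open-fronted steel catch tray, until each lies wholly inside it, past its mouth and within its walls. Slide them gently, without flicking them, and do not pick up or lift any; in any order, singly or together. Leave the dropper bottle which stands in their row, the petri dish, the marker and the timer where they are.

Things in the scene. Friction and masses are not known exactly. Their poses are not given: they have to be found in the camera images.
- catch_tray: Low steel tray fixed to the worktop at the robot's left, open at one end like a dustpan. Inside 170 mm wide (its x) by 130 mm long (its y); walls 4 mm thick, 28 mm high with the rim. Origin mid-inside, on the worktop: back wall at its y = +65 mm, sides at x = +-85 mm, open mouth at y = -65 mm. Floor flush with the worktop: no step or lip.
- tray_mouth (a point): Middle of the tray's mouth edge, on the worktop; its axes are the tray's (y points into the tray). The mouth faces right (world -y), turned by up to 17 degrees; at each side of it a wing 30 mm long flares outward by 34 degrees.
- stopper_small_center (a point): Centre (half-way up) of the small black rubber stopper: a solid tapered plug standing loose on its wide end, 24 mm across at the foot, 20 mm across at the top, 18 mm high. Weighs 15 to 60 g; slides flat when pushed low down.
- stopper_medium_center (a point): Centre (half-way up) of the medium black rubber stopper: a solid tapered plug standing loose on its wide end, 30 mm across at the foot, 25 mm across at the top, 22 mm high. Weighs 15 to 60 g; slides flat when pushed low down.
- stopper_large_center (a point): Centre (half-way up) of the large black rubber stopper: a solid tapered plug standing loose on its wide end, 36 mm across at the foot, 30 mm across at the top, 26 mm high. Weighs 15 to 60 g; slides flat when pushed low down.
- dropper_bottle: White dropper bottle with a black cap, 32 mm across, 76 mm high (cap 20 mm across, from 51 mm up), loose, standing upright in the same row as the stoppers, about 80 mm from its neighbours; origin at the centre of its underside. To be left alone.
- petri_dish: Closed petri dish, 91 mm across, 15 mm high, loose, beyond the row; origin at the centre of its underside. To be left alone.
- marker: Blue marker pen, 130 mm long (its y axis), 13 mm thick, lying loose near the worktop's front edge; origin at the middle of its underside. To be left alone.
- timer: White bench timer, 62 x 66 x 20 mm, loose, to the right of the row; origin at the centre of its underside. To be left alone.
- stopper_small: The small rubber stopper itself; origin at the centre of its wide end (underside when standing).
- stopper_medium: The medium rubber stopper itself; origin at the centre of its wide end (underside when standing).
- stopper_large: The large rubber stopper itself; origin at the centre of its wide end (underside when standing).

How it is judged:
At the end, for the whole second after the job is handed in: All three stoppers rest on the worktop inside the tray's walls, each wholly past the mouth edge (to within 4 mm), standing or lying, at rest; the bottle, petri dish, marker and timer are within 20 mm of where they stood (y of stopper_small_center in the frame of catch_tray between -0.057 and 0.066 m and x of stopper_small_center in the frame of catch_tray between -0.086 and 0.086 m and height (world z) of each of stopper_small_center, stopper_medium_center, stopper_large_center below 0.025 m and linear speed of each of stopper_small, stopper_medium, stopper_large below 0.02 m/s and y of stopper_medium_center in the frame of catch_tray between -0.054 and 0.066 m and x of stopper_medium_center in the frame of catch_tray between -0.086 and 0.086 m and y of stopper_large_center in the frame of catch_tray between -0.051 and 0.066 m and x of stopper_large_center in the frame of catch_tray between -0.086 and 0.086 m and distance of each of dropper_bottle, petri_dish, marker, timer from where it was at the start of the episode below 0.02 m); the robot touches nothing.
It fails at once if a stopper is lifted off the worktop (height (world z) of stopper_small_center above 0.023 m or height (world z) of stopper_medium_center above 0.025 m or height (world z) of stopper_large_center above 0.027 m).
It fails at once if a stopper is flicked or thrown (faster than 0.8 m/s) (linear speed of any of stopper_small, stopper_medium, stopper_large above 0.8 m/s).
It fails at once if the bottle, petri dish, marker or timer is shifted more than 20 mm or lifted (distance of any of dropper_bottle, petri_dish, marker, timer from where it was at the start of the episode above 0.02 m).
It fails at once if the dropper bottle is tipped (angle between dropper_bottle's own z axis and vertical above 0.35 rad).
It also fails if it takes over 72 s, if anything falls off the work surface, if the arm or the gripper's body presses on something with over 40 N, if the wrist force passes 120 N, or if a joint passes its speed limit or range.

## Working session

There is one attempt and no reset: what is moved stays moved. The work goes in short steps, Python scripts to look and compute and a shell command to move; the robot and the scene stay as the last step left them, time stands still between calls to the robot, and variables do not carry over. Pictures are saved under pics/ and viewed, at most 10 in all, crops included, and the job is handed in when it is done.

```bash
mkdir -p pics; python3 - <<'E'
from bench import r
import cv2
s=r.read_state();print(s['ee_pos'],s['eef_rot'],s['time'],s['width'])
for n in['top','side']:
    c=r.camera(n);cv2.imwrite(f'pics/{n}0.png',c['image'][:,:,::-1]);print(n,c['vfov'],c['cx'],c['cy'],c['eye'],c['attitude'])
E
```

```text
[ 0.18980448 -0.59502938  0.19913195] [ 9.88098737e-01  1.53819192e-01 -1.54207872e-04 -7.20514504e-04] 0.0 0.08708922603068868
top 46.60577505672403 319.74685283521256 214.01319414711614 [ 0.48802742 -0.03614716  1.10740168] [ 0.71232369 -0.700823    0.02267293 -0.03046351]
side 52.90722541171915 314.49774406338963 196.3708910759333 [ 0.39513179 -0.79929025  0.62087938] [ 0.87980723 -0.11737934  0.04825543 -0.45807504]
```

View pics/top0.png

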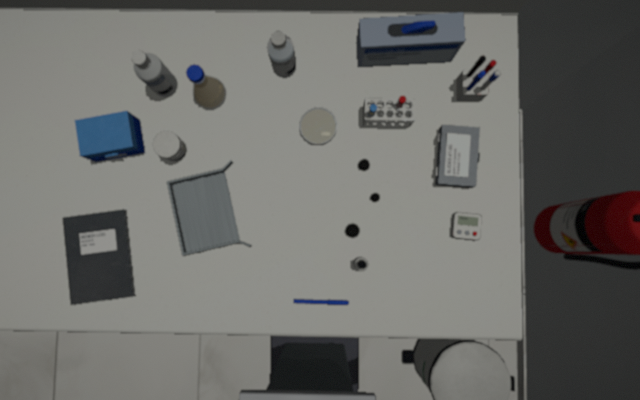

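View pics/side0.png

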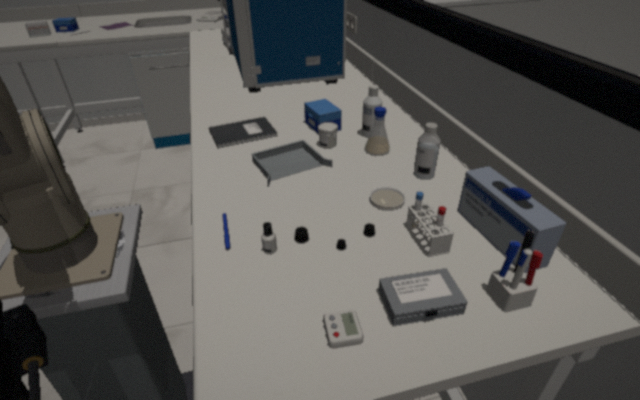

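The top view shows the stoppers at about (364,165), (375,197) and (352,230), the bottle at (360,264), the dish at (318,126), and the tray mouth running from (228,167) to (240,243). I'll measure these next.

```bash
cat > h.py <<'E'
import numpy as np,cv2
from bench import r
from scipy.spatial.transform import Rotation as R
def ray(c,u,v,z):
    f=200/np.tan(np.radians(c['vfov']/2)); d=R.from_quat(c['attitude']).apply([(u-c['cx'])/f,(v-c['cy'])/f,1.])
    e=np.array(c['eye']); return (e+d*(z-e[2])/d[2])[:2]
def dark(c,box=(335,140,395,280)):
    im=c['image']; m=(im.max(2)<45).astype(np.uint8); x0,y0,x1,y1=box
    mm=np.zeros_like(m); mm[y0:y1,x0:x1]=m[y0:y1,x0:x1]
    n,l,s,ce=cv2.connectedComponentsWithStats(mm); return [(ce[i],s[i]) for i in range(1,n) if s[i][4]>15]
E
python3 - <<'E'
from h import *
c=r.camera('top')
for ce,s in dark(c): print(ce.round(1),s,ray(c,*ce,0.012).round(4))
for n,u,v,z in[('bottlecap',361,264.5,.076),('dish',318,126,.015),('timer',467,226,.02),('mk1',295,301,.006),('mk2',347,302,.006),
 ('wingL',231,163,.028),('wingR',250,245,.028),('mouthL',223,170,.028),('mouthR',239,241,.028),('backL',170,182,.028),('backR',184,253,.028),('rack',388,122,.03)]: print(n,ray(c,u,v,z).round(4))
im=c['image'][150:280,150:400,::-1];cv2.imwrite('pics/crop1.png',cv2.resize(im,None,fx=3.2,fy=3.2,interpolation=cv2.INTER_CUBIC))
E
```

```text
[363.3 164.6] [359 160  10  10  76] [ 0.6901 -0.1253]
[374.6 197.1] [371 194   8   7  42] [ 0.6127 -0.1527]
[351.8 230.2] [346 225  13  12 118] [ 0.5333 -0.0996]
[361.2 264.1] [358 261   8   7  46] [ 0.4542 -0.1226]
bottlecap [ 0.4553 -0.1171]
dish [ 0.7814 -0.0157]
timer [ 0.5472 -0.368 ]
mk1 [0.3652 0.0314]
mk2 [ 0.3651 -0.0906]
wingL [0.6864 0.1875]
wingR [0.4945 0.1373]
mouthL [0.6695 0.2058]
mouthR [0.5033 0.1631]
backL [0.6391 0.3298]
backR [0.4734 0.2903]
rack [ 0.7892 -0.1809]
```

View pics/crop1.png

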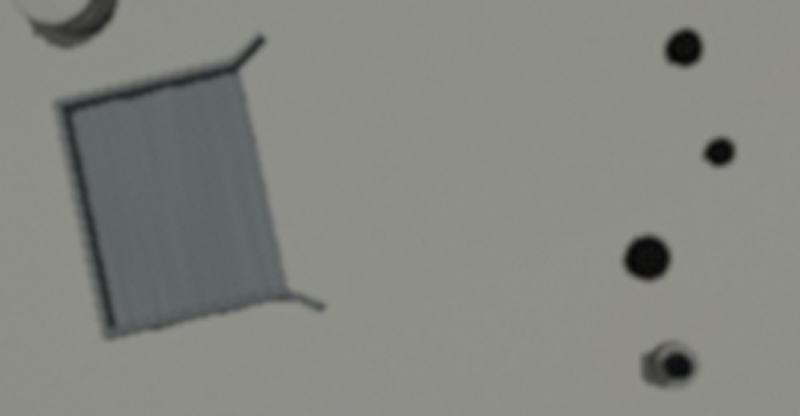

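The crop confirms the layout: the mouth runs from about (225,172) to (240,242) in full-image pixels. The tray is turned about 13°. Next I'll check the rack's height and work out the push lines.

```bash
cat >> h.py <<'E'
def plan(p,yawdeg,z):
    "shift (tool mm) and turn to bring TCP to p with tool x at yawdeg"
    s=r.read_state(); M=R.from_quat(s['eef_rot']); x=M.as_matrix()[:,0]; yaw=np.degrees(np.arctan2(x[1],x[0]))
    d=M.inv().apply(np.array([*p,z])-s['ee_pos'])*1000; return d.round(0),round(yaw-yawdeg,1)
E
python3 - <<'E'
from h import *
a=r.camera('top');b=r.camera('side')
def tri(p,q):
    return min((np.linalg.norm(ray(a,*p,z)-ray(b,*q,z)),z,*ray(a,*p,z).round(3)) for z in np.arange(0,.2,.002))
print('red',tri((402,99),(441,209)),'blue',tri((372,107),(419,194)),'cup',tri((166,141),(328,127)))
for q in[(408,232),(432,252)]:print('rackbase',ray(b,*q,0))
C=np.array([.571,.245]);tx=np.array([.975,.22])
for n,s,k,z in[('small',(.6127,-.1527),0,.006),('medium',(.6901,-.1253),.045,.008),('large',(.5333,-.0996),-.045,.012)]:
    s=np.array(s);t=C+k*tx;d=t-s;L=np.hypot(*d);h=np.degrees(np.arctan2(d[1],d[0]));st=s-d/L*.06
    print(n,t.round(3),'L',L,'yaw',h.round(1),'start',st.round(3),plan(st,h,z))
E
```

```text
red (np.float64(0.005725241441001746), np.float64(0.1), np.float64(0.822), np.float64(-0.202)) blue (np.float64(0.005147695965044001), np.float64(0.098), np.float64(0.804), np.float64(-0.136)) cup (np.float64(0.009137139619029304), np.float64(0.062), np.float64(0.729), np.float64(0.331))
rackbase [ 0.77825503 -0.14611504]
rackbase [ 0.79948493 -0.22350758]
small [0.571 0.245] L 0.399880207062065 yaw 96.0 start [ 0.619 -0.212] (array([ 525., -234.,  194.]), np.float64(-78.3))
medium [0.615 0.255] L 0.38757043311506617 yaw 101.2 start [ 0.702 -0.184] (array([ 613., -236.,  192.]), np.float64(-83.5))
large [0.527 0.235] L 0.33475695754532125 yaw 91.1 start [ 0.534 -0.16 ] (array([ 461., -310.,  188.]), np.float64(-73.4))
```

```bash
python3 -m crank '[[[525,-234,90,-78,-0.6],[525,-234,90,-78,-0.6],[525,-234,90,-78,-0.6],[525,-234,90,-78,-0.6],[525,-234,90,-78,-0.6],[525,-234,90,-78,-0.6],[525,-234,90,-78,-0.6],[525,-234,90,-78,-0.6],[525,-234,90,-78,-0.6],[525,-234,90,-78,-0.6],[525,-234,90,-78,-0.6],[525,-234,90,-78,-0.6],[525,-234,90,-78,-0.6],[525,-234,90,-78,-0.6],[525,-234,90,-78,-0.6],[525,-234,90,-78,-0.6],[525,-234,90,-78,-0.6],[525,-234,90,-78,-0.6]]]'
python3 - <<'E'
from h import *
print(plan((.619,-.212),96,.006))
c=r.camera('wrist');cv2.imwrite('pics/w1.png',c['image'][:,:,::-1])
E
```

```text
time: 2.05
ee_pos: [0.6187, -0.2138, 0.1102]
eef_rot: [0.672, 0.741, -0.0, 0.0]
ft_force: [0.6, -0.4, -0.0]
width: 0.0172
grip_force: 0.0
(array([  2.,   0., 104.]), np.float64(-0.4))
```

View pics/w1.png

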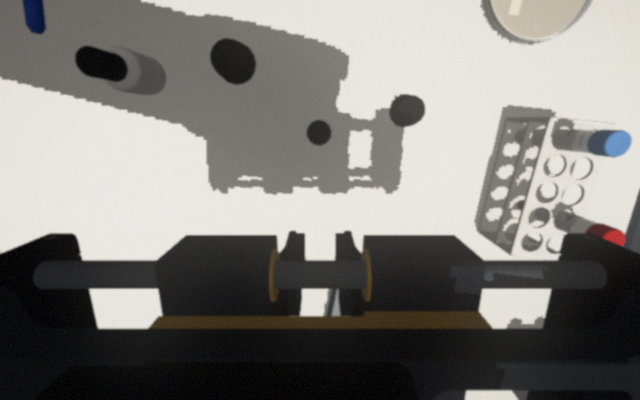

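The wrist view shows the small stopper at (318,132), centred on the fingertips at about 320. I'll lower and push.

```bash
python3 -m crank '[[[0,0,50,0,-0.6],[0,0,85,0,-0.6],[0,0,104,0,-0.6],[0,0,104,0,-0.6],[20,0,104,0,-0.6],[35,0,104,0,-0.6],[45,0,104,0,-0.6],[55,0,104,0,-0.6],[65,0,104,0,-0.6],[80,0,104,0,-0.6],[95,0,104,0,-0.6],[110,0,104,0,-0.6],[125,0,104,0,-0.6],[140,0,104,0,-0.6],[155,0,104,0,-0.6],[170,0,104,0,-0.6],[185,0,104,0,-0.6],[200,0,104,0,-0.6],[210,0,104,0,-0.6],[215,0,104,0,-0.6]]]'
python3 - <<'E'
from h import *
c=r.camera('wrist');t=r.camera('side');cv2.imwrite('pics/w2.png',np.hstack([cv2.resize(x['image'],(400,250)) for x in(c,t)])[:,:,::-1])
E
```

```text
time: 4.1
ee_pos: [0.5976, 0.0025, 0.006]
eef_rot: [0.671, 0.742, 0.0, -0.0]
ft_force: [-0.3, -0.8, -0.7]
width: 0.0175
grip_force: 0.0
```

View pics/w2.png

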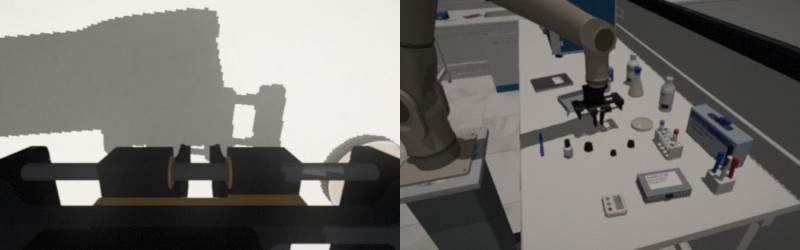

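The side half still shows all three stoppers in their row, so the fingers apparently missed the small one. I'll check the positions.

```bash
python3 - <<'E'
from h import *
s=r.camera('side');t=r.camera('top')
def proj(c,P):
    f=200/np.tan(np.radians(c['vfov']/2));q=R.from_quat(c['attitude']).inv().apply(np.array(P)-c['eye']);return (q[:2]/q[2]*f+[c['cx'],c['cy']]).round(1)
st=r.read_state();print('tcp px side',proj(s,st['ee_pos']),'top',proj(t,st['ee_pos']))
for ce,b in dark(s,(260,215,385,255)):print('side',ce.round(1),b[4],ray(s,*ce,.011).round(4))
for ce,b in dark(t):print('top',ce.round(1),b[4],ray(t,*ce,.011).round(4))
a=np.hstack([s['image'][150:270,240:400],t['image'][140:260,260:420]])[:,:,::-1]
cv2.imwrite('pics/z3.png',cv2.resize(a,None,fx=2.5,fy=2.5,interpolation=cv2.INTER_CUBIC))
E
```

```text
tcp px side [318.2 207.2] top [310.1 202.6]
side [267.2 228.8] 69 [ 0.4575 -0.0552]
side [368.9 230.1] 90 [ 0.6871 -0.1263]
side [301.1 234.9] 148 [ 0.5301 -0.0988]
side [340.9 244.3] 55 [ 0.609  -0.1554]
top [363.4 164.6] 73 [ 0.6903 -0.1254]
top [374.4 197.1] 40 [ 0.6128 -0.1524]
top [354.  229.6] 63 [ 0.535  -0.1048]
```

View pics/z3.png

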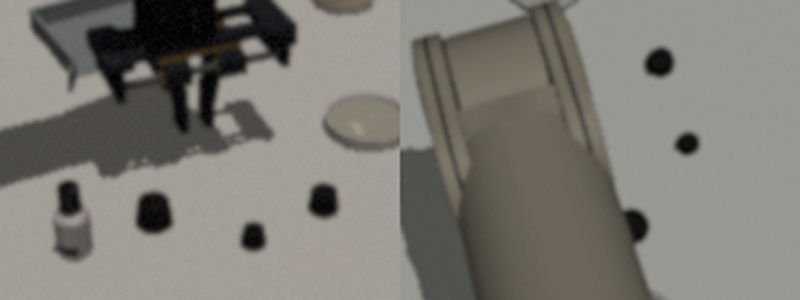

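The stoppers haven't moved. The fingertips in the side view look about 5 px higher than the reported TCP projects to, roughly 15–20 mm. I'll feel for the worktop here to find the true tip height.

```bash
python3 -m crank '[[[0,0,2,0,-0.6],[0,0,4,0,-0.6],[0,0,5,0,-0.6],[0,0,5,0,-0.6]]]'; python3 -m crank '[[[0,0,2,0,-0.6],[0,0,3,0,-0.6],[0,0,3,0,-0.6]]]'
```

```text
time: 4.7
ee_pos: [0.5975, 0.0007, 0.0006]
eef_rot: [0.671, 0.741, -0.0, -0.0]
ft_force: [0.2, -0.2, 0.1]
width: 0.0174
grip_force: 0.0
time: 5.0
ee_pos: [0.5976, 0.001, -0.0023]
eef_rot: [0.671, 0.741, -0.0, -0.0]
ft_force: [-0.3, -0.7, -0.1]
width: 0.0176
grip_force: 0.0
```

The reported z is below 0 with no contact, so the real tips are higher. I'll keep going down in small steps.

```bash
for i in 1 ; do python3 -m crank '[[[0,0,2,0,-0.6],[0,0,4,0,-0.6],[0,0,4,0,-0.6]]]' | grep -E 'pos|force'; done; python3 -m crank '[[[0,0,2,0,-0.6],[0,0,4,0,-0.6],[0,0,4,0,-0.6]]]' | grep -E 'pos|ft'
```

```text
ee_pos: [0.5975, 0.0009, -0.0064]
ft_force: [0.0, -0.0, 0.1]
grip_force: 0.0
ee_pos: [0.5975, 0.0009, -0.0104]
ft_force: [0.4, 0.4, 0.2]
```

```bash
python3 - <<'E'
from h import *
s=r.camera('side');cv2.imwrite('pics/z4.png',cv2.resize(s['image'][150:230,270:370,::-1],None,fx=6,fy=6,interpolation=cv2.INTER_CUBIC))
E
```

```text
(no output)
```

View pics/z4.png

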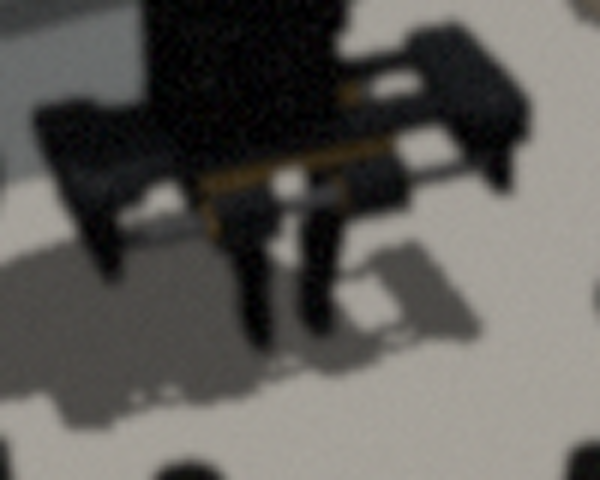

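In this crop the tips are near (318,206) in full-image pixels, still just above their shadows. I'll continue down.

```bash
python3 -m crank '[[[0,0,2,0,-0.6],[0,0,3,0,-0.6],[0,0,3,0,-0.6]]]' | grep -E 'pos|ft'; python3 -m crank '[[[0,0,2,0,-0.6],[0,0,2,0,-0.6]]]' | grep -E 'pos|ft'
```

```text
ee_pos: [0.5976, 0.0009, -0.0133]
ft_force: [0.9, -0.4, -0.3]
ee_pos: [0.5976, 0.001, -0.0153]
ft_force: [-0.4, -0.9, -0.5]
```

```bash
python3 -m crank '[[[0,0,2,0,-0.6],[0,0,2,0,-0.6]]]' | grep -E 'pos|ft';python3 -m crank '[[[0,0,2,0,-0.6],[0,0,2,0,-0.6]]]' | grep -E 'pos|ft'
```

```text
ee_pos: [0.5975, 0.0009, -0.0173]
ft_force: [-0.7, -0.4, 0.6]
ee_pos: [0.5975, 0.0009, -0.0193]
ft_force: [0.1, 0.6, 0.5]
```

```bash
python3 -m crank '[[[0,0,2,0,-0.6],[0,0,2,0,-0.6]]]' | grep -E 'pos|ft';python3 -m crank '[[[0,0,2,0,-0.6],[0,0,2,0,-0.6]]]' | grep -E 'pos|ft'
```

```text
ee_pos: [0.5975, 0.0009, -0.0213]
ft_force: [-0.2, -0.1, 0.3]
ee_pos: [0.5978, 0.001, -0.0221]
ft_force: [-4.6, -0.1, 11.4]
```

I touched the worktop at a reported z of −21.5 mm, so true tip height is the reported value plus 21.5 mm, while x and y agree. I'll lift, go back behind the small stopper and lower properly. Commanded height is now about −23 mm.

```bash
python3 -m crank '[[[0,0,-40,0,-0.6],[0,0,-60,0,-0.6],[-40,0,-60,0,-0.6],[-85,0,-60,0,-0.6],[-130,0,-60,0,-0.6],[-175,0,-60,0,-0.6],[-215,0,-60,0,-0.6],[-215,0,-60,0,-0.6],[-215,0,-40,0,-0.6],[-215,0,-20,0,-0.6],[-215,0,-8,0,-0.6],[-215,0,-8,0,-0.6],[-215,0,-8,0,-0.6]]]'
python3 - <<'E'
from h import *
print(plan((.619,-.212),96,.006-.0215))
E
```

```text
time: 8.25
ee_pos: [0.6193, -0.2127, -0.0146]
eef_rot: [0.671, 0.741, 0.0, 0.0]
ft_force: [1.1, -0.4, 0.8]
width: 0.0173
grip_force: 0.0
(array([ 1., -0.,  1.]), np.float64(-0.3))
```

```bash
python3 -m crank '[[[20,0,1,0,-0.6],[32,0,1,0,-0.6],[40,0,1,0,-0.6],[48,0,1,0,-0.6],[58,0,1,0,-0.6],[70,0,1,0,-0.6],[82,0,1,0,-0.6],[96,0,1,0,-0.6],[110,0,1,0,-0.6],[125,0,1,0,-0.6],[140,0,1,0,-0.6],[155,0,1,0,-0.6],[170,0,1,0,-0.6],[180,0,1,0,-0.6],[185,0,1,0,-0.6],[185,0,1,0,-0.6]]]'
python3 - <<'E'
from h import *
s=r.camera('side')
for ce,b in dark(s,(260,215,385,255)):print('side',ce.round(1),b[4],ray(s,*ce,.011).round(4))
cv2.imwrite('pics/z5.png',cv2.resize(s['image'][150:270,240:400,::-1],None,fx=3,fy=3,interpolation=cv2.INTER_CUBIC))
E
```

```text
time: 9.85
ee_pos: [0.6006, -0.0281, -0.0161]
eef_rot: [0.671, 0.742, 0.0, -0.0]
ft_force: [1.2, -0.1, -0.1]
width: 0.0176
grip_force: 0.0
side [267.1 228.4] 74 [ 0.4577 -0.0538]
side [369.  230.1] 89 [ 0.6872 -0.1264]
side [301.1 234.9] 147 [ 0.5302 -0.0989]
```

View pics/z5.png

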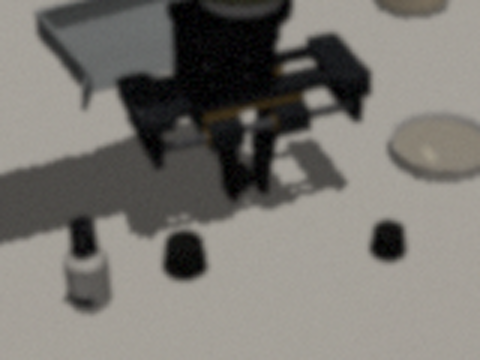

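The small stopper now sits in the fingers at about (245,183) in the crop. I'll push on another 255 mm.

```bash
python3 -m crank '[[[8,0,0,0,-0.6],[20,0,0,0,-0.6],[35,0,0,0,-0.6],[50,0,0,0,-0.6],[65,0,0,0,-0.6],[80,0,0,0,-0.6],[95,0,0,0,-0.6],[110,0,0,0,-0.6],[125,0,0,0,-0.6],[140,0,0,0,-0.6],[155,0,0,0,-0.6],[170,0,0,0,-0.6],[185,0,0,0,-0.6],[200,0,0,0,-0.6],[215,0,0,0,-0.6],[228,0,0,0,-0.6],[240,0,0,0,-0.6],[250,0,0,0,-0.6],[255,0,0,0,-0.6],[255,0,0,0,-0.6]]]'
python3 -m crank '[[[-20,0,0,0,-0.6],[-40,0,-20,0,-0.6],[-60,0,-60,0,-0.6],[-60,0,-100,0,-0.6],[-60,0,-100,0,-0.6]]]'
python3 - <<'E'
from h import *
print('med push -x start',plan((.69+.055,-.1255),0,.007-.0215))
print('large start',plan((.5325,-.155),91,.012-.0215))
s=r.camera('side')
for ce,b in dark(s,(220,120,345,200)):print('side',ce.round(1),b[4],ray(s,*ce,.009).round(4))
E
```

```text
time: 11.9
ee_pos: [0.5752, 0.2257, -0.016]
eef_rot: [0.671, 0.742, 0.0, -0.0]
ft_force: [0.8, -0.4, -0.6]
width: 0.0171
grip_force: 0.0
time: 12.4
ee_pos: [0.5849, 0.1648, 0.0897]
eef_rot: [0.672, 0.74, 0.003, 0.003]
ft_force: [2.2, 1.6, 0.4]
width: 0.0174
grip_force: 0.0
med push -x start (array([-304.,  130.,  105.]), np.float64(95.5))
large start (array([-313.,  -84.,   98.]), np.float64(4.5))
side [265.7 124.2] 73 [0.5445 0.5283]
side [289.7 128.8] 109 [0.6193 0.4652]
side [302.5 128.8] 109 [0.6621 0.4526]
side [288.5 163. ] 68 [0.5684 0.2361]
side [264.1 170.9] 16 [0.4908 0.2121]
```

The small stopper is at about (0.568, 0.236), inside the tray. The gripper body sits lower than I assumed, so a transverse body could hit the bottle or rack. For the first stretch of the other two I'll turn the tool to yaw 0, straddle the stopper and push with the rear finger, medium first.

```bash
python3 -m crank '[[[-299,77,0,95.5,0.6],[-299,77,0,95.5,0.6],[-299,77,0,95.5,0.6],[-299,77,0,95.5,0.6],[-299,77,0,95.5,0.6],[-299,77,0,95.5,0.6],[-299,77,0,95.5,0.6],[-299,77,0,95.5,0.6],[-299,77,0,95.5,0.6],[-299,77,0,95.5,0.6],[-299,77,0,95.5,0.6],[-299,77,0,95.5,0.6],[-299,77,0,95.5,0.6],[-299,77,0,95.5,0.6],[-299,77,0,95.5,0.6]]]'
python3 - <<'E'
from h import *
print('med',plan((.69,-.1255),0,.007-.0215),r.read_state()['joint_positions'][6])
E
```

```text
time: 13.95
ee_pos: [0.6875, -0.1248, 0.0837]
eef_rot: [1.0, 0.003, -0.0, 0.0]
ft_force: [0.5, 0.1, -0.0]
width: 0.0695
grip_force: 0.0
med (array([ 3.,  1., 98.]), np.float64(0.3)) -1.5139444819163592
```

```bash
python3 -m crank '[[[3,0,30,0,0.6],[3,0,60,0,0.6],[3,0,85,0,0.6],[3,0,97,0,0.6],[3,0,97,0,0.6],[3,-10,97,0,0.6],[3,-18,97,0,0.6],[3,-26,97,0,0.6],[3,-36,97,0,0.6],[3,-48,97,0,0.6],[3,-60,97,0,0.6],[3,-72,97,0,0.6],[3,-84,97,0,0.6],[3,-96,97,0,0.6],[3,-106,97,0,0.6],[3,-112,97,0,0.6],[3,-115,97,0,0.6],[3,-115,97,0,0.6]]]'
python3 -m crank '[[[0,8,0,0,0.8],[0,8,-30,0,0.8],[0,8,-70,0,0.8],[0,8,-97,0,0.8],[0,8,-97,0,0.8]]]'
python3 - <<'E'
from h import *
s=r.camera('side')
for ce,b in dark(s,(260,200,385,255)):print('side',ce.round(1),b[4],ray(s,*ce,.011).round(4))
print('large',plan((.5325,-.0995),0,.009-.0215))
E
```

```text
time: 15.75
ee_pos: [0.6902, -0.0094, -0.0131]
eef_rot: [1.0, 0.002, -0.0, 0.0]
ft_force: [0.6, -0.1, 0.2]
width: 0.0697
grip_force: 0.0
time: 16.25
ee_pos: [0.6931, -0.0193, 0.0891]
eef_rot: [1.0, 0.001, 0.004, 0.0]
ft_force: [0.4, -0.6, 0.1]
width: 0.0784
grip_force: 0.0
side [355.1 206.9] 99 [ 0.6861 -0.031 ]
side [267.1 228.8] 70 [ 0.4574 -0.0552]
side [301.2 234.8] 146 [ 0.5304 -0.0989]
large (array([-160.,   80.,   98.]), np.float64(0.1))
```

The medium stopper is at about (0.688, −0.031), as planned. Now the same for the large one.

```bash
python3 -m crank '[[[-40,20,0,0,0.8],[-80,40,0,0,0.8],[-120,60,0,0,0.8],[-160,80,0,0,0.8],[-160,80,0,0,0.8],[-160,80,0,0,0.8],[-160,80,30,0,0.8],[-160,80,60,0,0.8],[-160,80,82,0,0.8],[-160,80,96,0,0.8],[-160,80,96,0,0.8]]]'
python3 -m crank '[[[0,-12,0,0,0.8],[0,-20,0,0,0.8],[0,-28,0,0,0.8],[0,-38,0,0,0.8],[0,-50,0,0,0.8],[0,-62,0,0,0.8],[0,-74,0,0,0.8],[0,-86,0,0,0.8],[0,-96,0,0,0.8],[0,-102,0,0,0.8],[0,-104,0,0,0.8],[0,-104,0,0,0.8],[0,-96,0,0,0.8],[0,-96,-30,0,0.8],[0,-96,-70,0,0.8],[0,-96,-97,0,0.8],[0,-96,-97,0,0.8]]]'
python3 - <<'E'
from h import *
s=r.camera('side')
for ce,b in dark(s,(250,190,385,255)):print('side',ce.round(1),b[4],ray(s,*ce,.012).round(4))
C=np.array([.571,.245]);tx=np.array([.975,.22])
m=np.array([.688,-.0305]);t=C+.045*tx;d=t-m;L=np.hypot(*d);h=np.degrees(np.arctan2(d[1],d[0]))
print('med L',L,h,m-d/L*.05,plan(m-d/L*.05,h,.009-.0215))
E
```

```text
time: 17.4
ee_pos: [0.5297, -0.0975, -0.0141]
eef_rot: [1.0, 0.002, -0.002, -0.0]
ft_force: [0.6, 0.9, 0.2]
width: 0.0782
grip_force: 0.0
time: 19.1
ee_pos: [0.5328, -0.0034, 0.089]
eef_rot: [1.0, 0.001, 0.003, 0.0]
ft_force: [-0.3, 0.3, -0.1]
width: 0.0783
grip_force: 0.0
side [355.1 206.6] 76 [ 0.686  -0.0313]
side [293.  213.6] 153 [ 0.5287 -0.0158]
side [267.2 228.7] 70 [ 0.4575 -0.0562]
med L 0.2946191195849312 104.37113029587842 [ 0.70041009 -0.07893542] (array([168.,  76., 100.]), np.float64(-104.3))
```

```bash
python3 -m crank '[[[0,48,0,-91,-0.6],[0,48,0,-91,-0.6],[0,48,0,-91,-0.6],[0,48,0,-91,-0.6],[0,48,0,-91,-0.6],[0,48,0,-91,-0.6],[0,48,0,-91,-0.6],[0,48,0,-91,-0.6],[0,48,0,-91,-0.6],[0,48,0,-91,-0.6],[0,48,0,-91,-0.6],[0,48,0,-91,-0.6],[0,48,0,-91,-0.6],[0,48,0,-91,-0.6]]]'
python3 - <<'E'
from h import *
print('large',plan((.5323,-.0515),91,.009-.0215))
E
```

```text
time: 20.55
ee_pos: [0.53, -0.0505, 0.0845]
eef_rot: [0.701, 0.713, -0.0, -0.0]
ft_force: [0.0, -0.2, 0.5]
width: 0.0173
grip_force: 0.0
large (array([-1.,  2., 97.]), np.float64(0.0))
```

```bash
python3 -m crank '[[[-1,2,30,0,-0.6],[-1,2,60,0,-0.6],[-1,2,82,0,-0.6],[-1,2,96,0,-0.6],[-1,2,96,0,-0.6],[7,2,96,0,-0.6],[14,2,96,0,-0.6],[22,2,96,0,-0.6],[34,2,96,0,-0.6],[48,2,96,0,-0.6],[62,2,96,0,-0.6],[76,2,96,0,-0.6],[90,2,96,0,-0.6],[104,2,96,0,-0.6],[118,2,96,0,-0.6],[132,2,96,0,-0.6],[146,2,96,0,-0.6],[156,2,96,0,-0.6],[162,2,96,0,-0.6]]]'
python3 -m crank '[[[8,0,0,0,-0.6],[20,0,0,0,-0.6],[34,0,0,0,-0.6],[48,0,0,0,-0.6],[62,0,0,0,-0.6],[74,0,0,0,-0.6],[84,0,0,0,-0.6],[94,0,0,0,-0.6],[99,0,0,0,-0.6],[99,0,0,0,-0.6],[85,0,0,0,-0.6],[70,0,0,0,-0.6],[60,0,-40,0,-0.6],[60,0,-80,0,-0.6],[60,0,-100,0,-0.6],[60,0,-100,0,-0.6]]]'
python3 - <<'E'
from h import *
s=r.camera('side')
for ce,b in dark(s,(220,135,385,255)):print('side',ce.round(1),b[4],ray(s,*ce,.012).round(4))
print(plan((.698,-.069),104.4,.009-.0215))
E
```

```text
time: 22.45
ee_pos: [0.5289, 0.1131, -0.0111]
eef_rot: [0.699, 0.715, 0.0, -0.0]
ft_force: [0.2, -1.3, 0.8]
width: 0.0177
grip_force: 0.6
time: 24.05
ee_pos: [0.53, 0.17, 0.0923]
eef_rot: [0.701, 0.713, 0.002, 0.002]
ft_force: [-0.2, -1.2, -1.0]
width: 0.0173
grip_force: 0.0
side [271.  138.4] 20 [0.5435 0.406 ]
side [280.9 138.5] 16 [0.5752 0.3959]
side [273.4 165.4] 155 [0.5217 0.2299]
side [289.8 162.6] 43 [0.5718 0.2323]
side [264.3 171.4] 19 [0.4904 0.204 ]
side [355.1 206.6] 76 [ 0.686  -0.0313]
side [267.2 228.8] 70 [ 0.4574 -0.0565]
(array([-242.,  164.,  103.]), np.float64(-13.4))
```

Large is in the tray, at about (0.523, 0.232). Medium is last.

```bash
python3 -m crank '[[[-242,164,0,-13.4,-0.6],[-242,164,0,-13.4,-0.6],[-242,164,0,-13.4,-0.6],[-242,164,0,-13.4,-0.6],[-242,164,0,-13.4,-0.6],[-242,164,0,-13.4,-0.6],[-242,164,0,-13.4,-0.6],[-242,164,0,-13.4,-0.6],[-242,164,0,-13.4,-0.6],[-242,164,0,-13.4,-0.6]]]'
python3 - <<'E'
from h import *
print(plan((.698,-.069),104.4,.008-.0215))
E
```

```text
time: 25.1
ee_pos: [0.6961, -0.0654, 0.0887]
eef_rot: [0.611, 0.792, -0.0, -0.0]
ft_force: [0.6, 0.0, 0.5]
width: 0.0173
grip_force: 0.0
(array([ -4.,   1., 102.]), np.float64(0.3))
```

```bash
python3 -m crank '[[[-4,1,30,0,-0.6],[-4,1,60,0,-0.6],[-4,1,85,0,-0.6],[-4,1,101,0,-0.6],[-4,1,101,0,-0.6],[6,1,101,0,-0.6],[14,1,101,0,-0.6],[22,1,101,0,-0.6],[34,1,101,0,-0.6],[48,1,101,0,-0.6],[62,1,101,0,-0.6],[76,1,101,0,-0.6],[90,1,101,0,-0.6],[104,1,101,0,-0.6],[118,1,101,0,-0.6],[132,1,101,0,-0.6],[146,1,101,0,-0.6],[160,1,101,0,-0.6],[168,1,101,0,-0.6],[172,1,101,0,-0.6]]]'
python3 -m crank '[[[8,0,0,0,-0.6],[20,0,0,0,-0.6],[34,0,0,0,-0.6],[48,0,0,0,-0.6],[62,0,0,0,-0.6],[76,0,0,0,-0.6],[90,0,0,0,-0.6],[102,0,0,0,-0.6],[114,0,0,0,-0.6],[124,0,0,0,-0.6],[132,0,0,0,-0.6],[136,0,0,0,-0.6],[136,0,0,0,-0.6],[122,0,0,0,-0.6],[105,0,0,0,-0.6],[95,0,-40,0,-0.6],[95,0,-80,0,-0.6],[60,0,-120,0,-0.6],[20,0,-120,0,-0.6],[-20,0,-120,0,-0.6]]]'
python3 -m crank '[[[-50,0,0,0,-0.6],[-100,0,0,0,-0.6],[-150,0,0,0,-0.6],[-150,0,0,0,-0.6]]]'
python3 - <<'E'
from h import *
s=r.camera('side');t=r.camera('top')
C=np.array([.571,.245]);M=np.array([[.975,.22],[-.22,.975]])
for ce,b in dark(s,(220,135,385,255)):
    p=ray(s,*ce,.011);print('side',ce.round(1),b[4],p.round(4),(M@(p-C)).round(3))
a=np.hstack([s['image'][110:270,220:400],t['image'][110:270,150:330]])[:,:,::-1]
cv2.imwrite('pics/fin.png',cv2.resize(a,None,fx=2.2,fy=2.2,interpolation=cv2.INTER_CUBIC))
E
```

```text
time: 27.1
ee_pos: [0.654, 0.1012, -0.0121]
eef_rot: [0.611, 0.792, 0.0, -0.0]
ft_force: [-0.6, -0.5, 1.5]
width: 0.0172
grip_force: 0.6
time: 29.1
ee_pos: [0.6609, 0.0764, 0.1101]
eef_rot: [0.612, 0.791, 0.001, 0.002]
ft_force: [0.8, -0.4, 0.6]
width: 0.0177
grip_force: 0.0
time: 29.5
ee_pos: [0.6972, -0.0788, 0.1073]
eef_rot: [0.617, 0.787, -0.003, 0.002]
ft_force: [-1.3, 0.3, -1.0]
width: 0.0176
grip_force: 0.0
side [355.6 149. ] 1376 [0.7883 0.2571] [ 0.215 -0.036]
side [301.6 157.9] 54 [0.6123 0.2515] [ 0.042 -0.003]
side [274.  164.2] 91 [0.5248 0.2381] [-0.047  0.003]
side [289.  161.7] 28 [0.5708 0.24  ] [-0.001 -0.005]
side [267.  228.1] 83 [ 0.4575 -0.0524] [-0.176 -0.265]
```

View pics/fin.png

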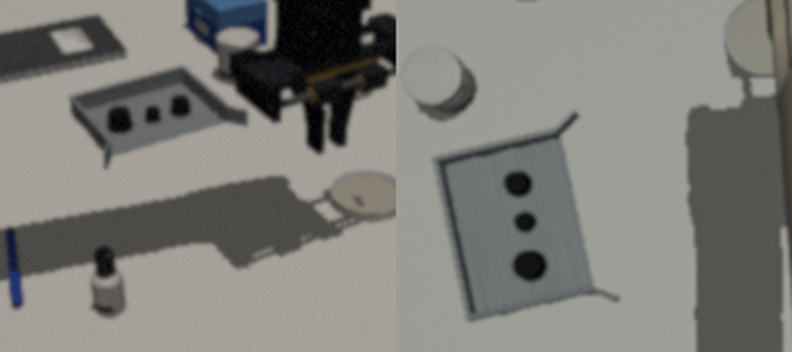

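The final picture shows all three stoppers standing mid-tray, at (517,183), (525,222) and (530,265) in its right half. The bottle, dish and marker are where they were, and the arm is clear, so I'll hand in.

```bash
python3 -c "from bench import r;print(r.close_job())"
```

```text
the job is handed in; nothing more can be done
None
```

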